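# Load the tool carrier and hang it on the balanced arm

### The job

With the wooden tool carrier standing on the bench, take the red-handled screwdriver out of its slanted rest and put it blade-down into the carrier's empty hole until it stands on the bottom, and let go of it. Then lift the carrier by its handle bar and hang the bar in both prongs of the spring-balanced arm's yellow fork: let the arm sink slowly under the weight and come to rest while you still hold the bar, and only then let go gently, so that the arm neither drops nor springs up and the carrier hangs still with the screwdriver in it. Leave the mallet, the glue bottle and the dovetailed board where they are.

Things in the scene. Friction and masses are not known exactly. Their poses are not given: they have to be found in the camera images.
- driver: Loose screwdriver, 200 mm long, 80 to 120 g: round steel shaft 10 mm thick (lowest 95 mm), brass ferrule, round red handle 28 mm thick from 118 to 192 mm, top at 200 mm. Origin at the shaft's tip, z along the shaft towards the handle. It starts leaning about 20 degrees from vertical in the rest's hole, handle towards the robot, the shaft about 55 mm deep in it.
- driver_tip (a point): Tip of the screwdriver's shaft (the same point as its origin, same axes).
- driver_grip (a point): Point on the axis in the red handle where it is well gripped, 170 mm from the tip and 30 mm below the handle's top.
- rest: Fixed dark wooden rest: foot 100 x 70 x 12 mm with a 46 x 46 x 60 mm block leaning towards its -x side (towards the robot) by 0.30 rad, a 13 mm hole along the block's axis; highest point about 90 mm. Origin under the foot.
- carrier: Loose wooden tool carrier, 0.55 to 0.75 kg. Base 90 (x) x 250 (y) x 12 mm; at each end (y = -95, +95 mm) a bored block 50 x 50 mm, 95 mm high; posts at y = -60 and +60 mm (30 mm in x, 12 mm thick, tops at 146 mm) carry the dark handle bar. The +y block holds a blue-handled chisel for good (fixed, top at 188 mm); the -y block's hole is empty. Origin: centre of underside, z up.
- carrier_bar (a point): Middle of the carrier's round handle bar, 16 mm thick, running along the carrier's y axis at 130 mm above its underside; 108 mm of it are free between the posts.
- carrier_bore (a point): Centre of the mouth of the carrier's empty hole, at the top of the -y block, 95 mm above the carrier's underside: a vertical round hole 19 mm wide, chamfered by 4 mm, 81 mm deep, at 95 mm from the carrier's middle along its -y.
- carrier_bore_floor (a point): Centre of the bottom of that hole, 14 mm above the carrier's underside.
- balancer: Fixed stand of the balanced arm: 120 x 120 mm steel foot, post and green yoke, 222 mm high, with the arm. Origin: on the bench straight below the fork of the empty arm. The foot is centred 296 mm from it along its +x; the arm's hinge lies 200 mm above the foot's underside, and the arm reaches from there to -x, towards the robot.
- fork: Yellow fork at the end of the spring-balanced arm. Origin: where the bar's middle comes to lie in it, 271 mm above the bench when empty. x points back along the arm to its hinge, y along the place of the bar (lay the carrier's y axis parallel to it, either way round), z up; empty, the arm slopes up to the fork by 0.2 rad, and it levels as it sinks.
- fork_tip (a point): Middle between the upturned tips of the fork's two prongs, on the open (-x) side, 26 mm from the fork's origin and 18 mm above it. The prongs, of 8 mm round bar, run at y = -35 and +35 mm, each bent to a trough 16 mm wide at its floor, 45 mm at the top. The carrier is brought in from this side, prongs between its posts, under the bar and over its base, then lowered.
- fork_cross (a point): Middle of the green cross-piece (84 mm wide) that joins the prongs, 98 mm behind the fork's origin. Here the arm begins: it turns on a hinge 300 mm behind the fork's origin, sprung up against a stop. The first 1 N of load only lifts it off the stop; each further newton sinks the fork by about 10 mm, lightly damped; the loaded carrier sinks it by 50 to 80 mm.
- mallet: Bystander: turned wooden mallet standing on its head, 84 mm wide, 190 mm high. Origin: centre of its underside.
- glue: Bystander: yellow bottle with a red cap, 60 mm wide, 140 mm high. Origin: centre of its underside.
- board: Bystander: light board with cut tails, 168 x 80 x 18 mm, lying flat. Origin: under its middle.
Mind the look-alikes: they are no part of the job. There is more than one size of the driver; the one meant has the size given above.

How it is judged (in metres and radians):
On the way, in this order (a step that is already met when the one before it is completed fails the run):
1. The screwdriver stands on the bottom of the carrier's empty hole, let go of, while the carrier stands on the bench (distance between driver_tip and carrier_bore_floor below 0.015 m and angle between the z axis of driver and the z axis of carrier, either way round below 0.16 rad and height (world z) of carrier below 0.008 m and contact force between the fingers and driver below 0.1 N), for 0.2 s.
2. The bar lies in the fork and the arm carries the carrier (more than 5 N, sunk more than 40 mm) and has come to rest (slower than 20 mm/s) while the gripper still holds the carrier (distance of fork from where it was at the start of the episode above 0.04 m and distance between carrier_bar and fork below 0.025 m and angle between the y axis of carrier and the y axis of fork, either way round below 0.3 rad and contact force between carrier and fork above 5 N and linear speed of fork below 0.02 m/s and contact force between the fingers and carrier above 1 N), for 0.2 s.
At the end, for the whole second after the job is handed in: The bar's middle is within 25 mm of the fork point and 0.3 rad of its line; the arm bears over 5 N, sunk over 40 mm; the carrier is within 0.25 rad of upright and still (0.03 m/s; fork 0.025 m/s); the screwdriver's tip is within 15 mm of the hole's bottom, parallel to it within 0.16 rad (distance between driver_tip and carrier_bore_floor below 0.015 m and angle between the z axis of driver and the z axis of carrier, either way round below 0.16 rad and distance of fork from where it was at the start of the episode above 0.04 m and distance between carrier_bar and fork below 0.025 m and angle between the y axis of carrier and the y axis of fork, either way round below 0.3 rad and contact force between carrier and fork above 5 N and angle between carrier's own z axis and vertical below 0.25 rad and linear speed of carrier below 0.03 m/s and linear speed of fork below 0.025 m/s); the robot touches nothing.
It fails at once if The balanced arm drops or springs up (the fork faster than 0.15 m/s) (linear speed of fork above 0.15 m/s).
It fails at once if The mallet, the glue bottle or the board is moved by more than 30 mm or tipped over (distance of any of mallet, glue, board from where it was at the start of the episode above 0.03 m or angle between any of mallet, glue's own z axis and vertical above 0.5 rad).
It also fails if it takes over 72 s, if anything falls off the work surface, if the arm or the gripper's body presses on something with over 40 N, if the wrist force passes 120 N, or if a joint passes its speed limit or range.

### The arm

A 6-joint arm with a two-finger parallel gripper is mounted at the origin on the work surface. World frame = base frame: x ahead of the robot, y to its left, z up, the work surface at z = 0. Lengths are in m, angles in degrees, forces in N, time in s.
With the tool pointing down it reaches from about 0.4 to 0.825 m from the base axis. Payload 7 kg.
Tool frame: the origin (TCP) lies at the very end of the fingers, on their centre line; the grasp point (between the pads) lies 19 mm behind it (ctrl.grasp_offset is the distance from the TCP to the grasp point, in m); z points along the fingers, y is the line along which they close (so a half turn about z gives the same grasp; the last joint's range is limited). The gripper opens to 88 mm and grips with 3 to 60 N. Pads are 19 mm wide; open, the fingers measure 130 mm over their backs; the gripper's body (78 mm by 193 mm) begins 47 mm behind the grasp point.
Start: joints at [-51.274, 20.546, 0.682, 0, -70.136, -16.507], TCP at [0.255, -0.625, 0.203] pointing down, gripper open.
Joint ranges: [-176.03, 176.03], [-82.01, 121.73], [-58.28, 71.71], [-173.87, 95.51], [-174.79, -0.11], [-173.66, 173.66]. Speed limits (degrees/s): [136.94, 136.94, 172.46, 180, 180, 180].

### API

Orientations are given as [roll, pitch, yaw] about the fixed x, y, z axes, in that order (R = Rz(yaw) Ry(pitch) Rx(roll)).
In Python, from plant import ctrl gives the robot as it stands. The module is installed in compiled form; this text tells all that it offers.
- The arm moves only by the tool jog_arm, never from a script. Its argument "plan" is a list that holds one entry, the list of rows, each a list of 7 numbers: the opening, from 0 (shut) to 1 (fully open), then the shift along the tool's x, y, z in m, then the turn, a rotation vector about the tool's x, y, z in degrees. A call has 1 to 20 rows; each row is the pose to reach, as a shift and turn from the pose commanded when the call began, along the tool's axes at that moment; what a row does not reach only later rows make up. A row lasts 1/8 s, in which the tool goes at most 62.5 mm and 10.7 degrees, less where a joint would pass 70% of its speed; a pose out of reach is approached as far as the arm can. A call with a gripper value outside its range is refused whole. The fingers move at their own pace and stop on an object; the grip force is fixed at half the most. Time passes only in rows, so rows that repeat a pose let the fingers close. It gives the time, the measured TCP pose, the force, the opening and the grip force at its end, in the units of the state.
- ctrl.get_obs(): the state, without advancing time (a new reading comes with each control period).
- ctrl.snapshot(name): name is "scene" or "top" or "wrist"; returns a dict with "image" (480x640x3 uint8, red, green, blue), "vertical_fov" (degrees; the focal length in pixels is half the picture's height over the tangent of half this angle, whatever the lens; pixels are square), "cx", "cy" (the principal point, pixels), "R" (3x3) and "t" (3): a world point X has camera coordinates R X + t; the wrist camera has in their place "T_tool_cam" (4x4, takes a point from camera to tool coordinates, whose origin is the TCP and whose axes are the flange's). Camera axes: x right, y down, z forward; pixel columns grow to the right and rows downward; lengths in m; the calibration is good to about 2 mm. A picture is of the moment at which its call begins: read the wrist's pose just before it. There is no depth.
- ctrl.close_job(): hands the job in; it is judged then, once.
The state is a dict: "clock": time; "joint_pos": joint angles; "qvel": joint speeds; "tau": joint torques, N m; "tool_pos": TCP position; "orientation": TCP orientation; "force": force on the tool from outside, world axes, zero at the start; "moment": the same for the moment, N m; "opening": finger opening in m; "gripper_force": force on a finger pad.
Only numpy, scipy, OpenCV 4.12 (cv2) and the standard library are available. Lean on these libraries where they do the work, as an engineer would, in place of code of your own. Each camera call takes 0.05 s, during which the arm holds its last target. There are 200 camera calls.

## Working session

There is one attempt and no reset: what is moved stays moved. The work goes in short steps, Python scripts to look and compute and a tool call to move; the robot and the scene stay as the last step left them, time stands still between calls to the robot, and variables do not carry over. Pictures are saved under pics/ and viewed, at most 10 in all, crops included, and the job is handed in when it is done.

Besides the shell and the picture viewer there is one more tool, called after "Request:" by a JSON object that holds its "name" and its "arguments", one argument or row to a line. jog_arm: Moves the arm, as the interface text tells. Its arguments: {"type":"object","properties":{"plan":{"type":"array","items":{"type":"array","items":{"type":"array","items":{"type":"number"}}}}},"required":["plan"]}

```bash
mkdir -p pics
python3 - <<'E'
from plant import ctrl
import cv2,numpy as np
o=ctrl.get_obs(); print({k:np.round(v,3).tolist() for k,v in o.items()})
for n in ("scene","top"):
    s=ctrl.snapshot(n); cv2.imwrite(f"pics/{n}0.png",s["image"][:,:,::-1]); print(n,s["vertical_fov"],s["cx"],s["cy"],np.round(s["R"],4).tolist(),np.round(s["t"],4).tolist())
s=ctrl.snapshot("wrist"); print(s["vertical_fov"],np.round(s["T_tool_cam"],4).tolist())
E
```

```text
{'clock': 0.0, 'joint_pos': [-51.274, 20.592, 0.635, -0.021, -70.134, -16.505], 'qvel': [-0.161, -0.113, -0.037, 0.053, 0.117, 0.005], 'tau': [-0.0, -58.272, 29.303, 6.997, 0.007, -0.0], 'tool_pos': [0.255, -0.624, 0.203], 'orientation': [179.907, -0.007, -157.786], 'force': [-0.672, 0.168, -0.645], 'moment': [-0.042, -0.034, 0.004], 'gripper_force': 0.0, 'opening': 0.088}
scene 45.31276569310994 323.26279839156695 242.57799962686911 [[0.2695, 0.9629, 0.0116], [0.669, -0.1786, -0.7215], [-0.6927, 0.2022, -0.6923]] [-0.1036, -0.1831, 2.1136]
top 51.65073543142964 329.5602340542972 240.84524708457468 [[0.0183, -0.9998, 0.0045], [-0.9966, -0.0186, -0.0797], [0.0798, -0.0031, -0.9968]] [-0.0396, 0.471, 1.5818]
58.947612206366536 [[0.0004, -0.9695, -0.2451, 0.0656], [1.0, 0.0004, 0.0002, -0.0001], [-0.0001, -0.2451, 0.9695, -0.1806], [0.0, 0.0, 0.0, 1.0]]
```

View pics/scene0.png

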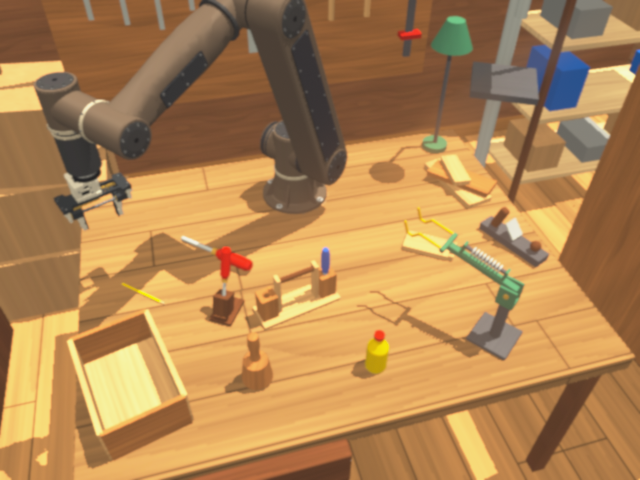

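View pics/top0.png

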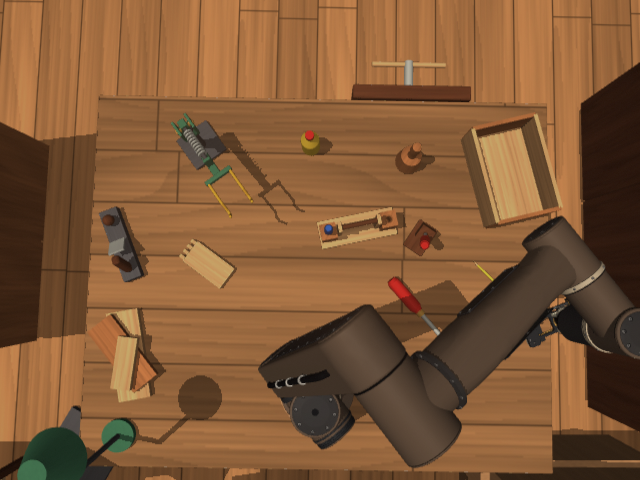

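The intended driver stands in the rest at top (425,243) / scene (225,258). Things it could be mistaken for: the red screwdriver lying on the bench at top (405,293) / scene (237,258 and 200,243), the red item on the wall at scene (410,35), and the red glue cap at top (309,135). I choose the one in the rest and check it in one crop montage.

Run:
```python
import cv2,numpy as np
t=cv2.imread('pics/top0.png');s=cv2.imread('pics/scene0.png')
a=cv2.resize(t[195:270,310:450],None,fx=400/140,fy=400/140,interpolation=cv2.INTER_CUBIC)
b=cv2.resize(t[105:220,165:265],None,fx=3,fy=3,interpolation=cv2.INTER_CUBIC)
c=cv2.resize(s[235:330,180:350],None,fx=400/170,fy=400/170,interpolation=cv2.INTER_CUBIC)
d=cv2.resize(s[200:290,395:535],None,fx=400/140,fy=400/140,interpolation=cv2.INTER_CUBIC)
m=np.zeros((600,800,3),np.uint8)
m[:a.shape[0],:400]=a; m[230:230+c.shape[0],:400]=c; m[:345,400:700]=b; m[345:345+d.shape[0],400:800]=d[:255]
cv2.imwrite('pics/crop1.png',m)
```

```text
(no output)
```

View pics/crop1.png

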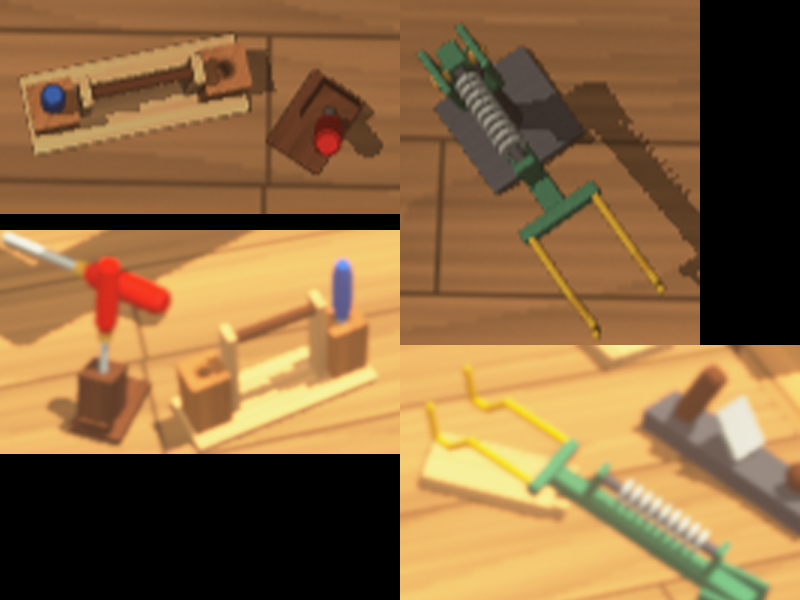

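The crop shows the driver upright in the rest: its handle top is at top px (424.8,244.7), and its length clearly sits in the block. The bore is at top (389,219), the chisel at (328.5,229), the prong tips at (230.7,216) and (252,201.7), and the cross-piece ends at (206.7,183.7) and (231,167.3).

```bash
cat > h.py <<'E'
from plant import ctrl
import cv2,numpy as np
from scipy.spatial.transform import Rotation as Ro
def f(s): return 240/np.tan(np.radians(s["vertical_fov"]/2))
def pose():
    o=ctrl.get_obs(); return Ro.from_euler('xyz',o["orientation"],degrees=True).as_matrix(),np.array(o["tool_pos"])
def wristcam():
    R,p=pose(); s=ctrl.snapshot("wrist"); T=s["T_tool_cam"]
    Rc=(R@T[:3,:3]).T; s["R"]=Rc; s["t"]=-Rc@(R@T[:3,3]+p); s.setdefault("cx",320); s.setdefault("cy",240)
    return s
def ray(s,u,v):
    R=np.array(s["R"]); d=R.T@np.array([(u-s["cx"])/f(s),(v-s["cy"])/f(s),1]); return -R.T@np.array(s["t"]),d
def onz(s,u,v,z):
    c,d=ray(s,u,v); return c+d*(z-c[2])/d[2]
def tri(obs):
    A=np.zeros((3,3));b=np.zeros(3)
    for s,u,v in obs:
        c,d=ray(s,u,v);d=d/np.linalg.norm(d);P=np.eye(3)-np.outer(d,d);A+=P;b+=P@c
    return np.linalg.solve(A,b)
def proj(s,X):
    c=s["R"]@np.array(X)+s["t"]; return c[:2]/c[2]*f(s)+[s["cx"],s["cy"]]
def tool(X):  # world point in tool axes
    R,p=pose(); return R.T@(np.array(X)-p)
E
python3 - <<'E'
from h import *
S=ctrl.snapshot("scene");T=ctrl.snapshot("top")
p=lambda n,x:print(n,np.round(x,4))
for uv in [(317,223),(391.9,208),(397.5,232.4),(322.6,248.2)]: p("corner",onz(T,*uv,.012))
p("chisel",onz(T,328.7,228.5,.186)); p("bore",onz(T,389,219,.095));p("bore tri",tri([(T,389,219),(S,267,295.3)]))
p("tipA",tri([(T,230.7,216),(S,418.8,208)]));p("tipB",tri([(T,252,201.7),(S,405.5,221)]))
p("crA",tri([(T,206.7,183.7),(S,456.3,234.3)]));p("crB",tri([(T,231,167.3),(S,441.6,249.7)]))
p("drv top",onz(T,424.8,244.7,.24)); p("drv tri",tri([(T,424.8,244.7),(S,225,248)]))
# shaft entering block: top (crop 330,112)->425.5,234.2
p("hole",tri([(T,425.5,234.4),(S,223.5,291)]))
for n,uv in dict(glue=(309,138),mallet=(410,155)).items(): p(n,onz(T,*uv,.1))
p("board",onz(T,208,263,.018))
E
```

```text
corner [0.5296 0.011  0.012 ]
corner [ 0.5834 -0.2322  0.012 ]
corner [ 0.5038 -0.251   0.012 ]
corner [ 0.4479 -0.0088  0.012 ]
chisel [ 0.494  -0.0272  0.186 ]
bore [ 0.5366 -0.2128  0.095 ]
bore tri [ 0.5376 -0.2119  0.0893]
tipA [0.5115 0.2366 0.2954]
tipB [0.5515 0.1811 0.294 ]
crA [0.6046 0.3131 0.2606]
crB [0.6516 0.2476 0.2625]
drv top [ 0.4481 -0.2952  0.24  ]
drv tri [ 0.4495 -0.3015  0.2167]
hole [ 0.4913 -0.3269  0.0907]
glue [0.7852 0.0393 0.1   ]
mallet [ 0.7375 -0.2758  0.1   ]
board [0.393  0.3585 0.018 ]
```

```bash
cat >> h.py <<'E'
def go(p,R2=None,yaw=None):
    R,q=pose()
    if R2 is None: R2=Ro.from_euler('xyz',[180,0,yaw],degrees=True).as_matrix()
    print("shift",np.round(R.T@(np.array(p)-q),4),"rot",np.round(Ro.from_matrix(R.T@R2).as_rotvec(degrees=True),2))
E
python3 -c "
from h import *
go([.45,-.30,.33],yaw=-123.5)"
```

```text
shift [-0.3032  0.227  -0.1268] rot [ 4.000e-02  1.000e-02 -3.428e+01]
```

Request:
{"name": "jog_arm", "arguments": {
  "plan": [
    [[1, -0.05, 0.037, -0.06, 0, 0, -6], [1, -0.1, 0.075, -0.1, 0, 0, -12], [1, -0.15, 0.112, -0.127, 0, 0, -17], [1, -0.2, 0.15, -0.127, 0, 0, -23], [1, -0.25, 0.187, -0.127, 0, 0, -29], [1, -0.303, 0.227, -0.127, 0, 0, -34.3], [1, -0.303, 0.227, -0.127, 0, 0, -34.3], [1, -0.303, 0.227, -0.127, 0, 0, -34.3], [1, -0.303, 0.227, -0.127, 0, 0, -34.3]]
  ]
}}

```text
clock: 1.38
tool_pos: [0.4498, -0.3002, 0.3305]
orientation: [180.0, -0.0, -123.4]
force: [-0.6, -0.3, -0.2]
opening: 0.0876
gripper_force: 0.0
```

Run:
```python
from h import *
print(pose()[1]); s=wristcam(); cv2.imwrite('pics/w1.png',s["image"][:,:,::-1]); np.save('w1.npy',{k:s[k] for k in("R","t","cx","cy","vertical_fov")},allow_pickle=True)
h=cv2.cvtColor(s["image"],cv2.COLOR_RGB2HSV)
m=((h[...,0]<6)|(h[...,0]>174))&(h[...,1]>190)&(h[...,2]>60)
n,_,st,c=cv2.connectedComponentsWithStats(m.astype(np.uint8))
for i in range(1,n):
    if st[i,4]>100: print(st[i],c[i])
```

```text
[ 0.44978489 -0.30015647  0.33045662]
[ 417   80   62  124 4204] [447.57802093 141.87630828]
[ 279  199   61   49 1923] [309.92303692 222.87935517]
```

View pics/w1.png

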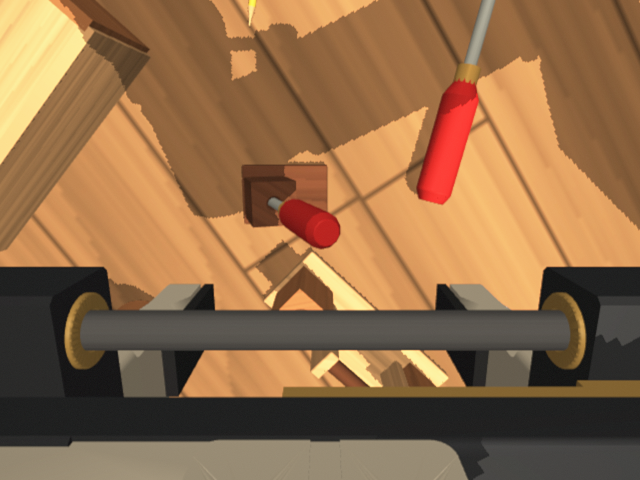

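The wrist view shows the handle's end disc at about (324,231) and the shaft entering the block at (272,203). The bigger driver lies at (447,142) and is not the one wanted.

Run:
```python
from h import *
w=np.load('w1.npy',allow_pickle=True).item(); T=ctrl.snapshot("top")
a=tri([(w,324,231),(T,424.8,244.7)]); print("tri top",a)
for z in (.205,.211,.217): print(z,onz(w,324,231,z),onz(T,424.8,244.7,z))
e=onz(w,272,203,.078); print("entry",e)
top=onz(w,324,231,.211); ax=top-e; L=np.linalg.norm(ax); ax/=L
print(top,L,"lean",np.degrees(np.arccos(ax[2])),"az",np.degrees(np.arctan2(ax[1],ax[0])))
```

```text
tri top [ 0.45013917 -0.30045475  0.21327802]
0.205 [ 0.45117022 -0.29894065  0.205     ] [ 0.45075043 -0.30207417  0.205     ]
0.211 [ 0.45043465 -0.30003931  0.211     ] [ 0.45029569 -0.30089874  0.211     ]
0.217 [ 0.44969907 -0.30113797  0.217     ] [ 0.44984095 -0.29972331  0.217     ]
entry [ 0.49508461 -0.32964706  0.078     ]
[ 0.45043465 -0.30003931  0.211     ] 0.14338493076415001 lean 21.94039350749437 az 146.45131651179477
```

Run:
```python
from h import *
l,az=np.radians(20.5),np.radians(146.5)
a=np.array([np.sin(l)*np.cos(az),np.sin(l)*np.sin(az),np.cos(l)])
x=np.array([np.cos(az+np.pi/2),np.sin(az+np.pi/2),0]); z=-a; R2=np.c_[x,np.cross(z,x),z]
g=np.array([.4503,-.3003,.2125])-.049*a
print(g); go(g+.1*a,R2); go(g,R2)
```

```text
[ 0.46460962 -0.30977133  0.16660306]
shift [-0.0009  0.0174  0.0701] rot [ 2.051e+01 -1.000e-02 -4.000e-02]
shift [-0.0009 -0.0176  0.1638] rot [ 2.051e+01 -1.000e-02 -4.000e-02]
```

Request:
{"name": "jog_arm", "arguments": {
  "plan": [
    [[1, -0.001, 0.017, 0.03, 10.2, 0, 0], [1, -0.001, 0.017, 0.06, 20.5, 0, 0], [1, -0.001, 0.017, 0.07, 20.5, 0, 0], [1, -0.001, 0.017, 0.07, 20.5, 0, 0], [1, -0.001, 0.006, 0.1, 20.5, 0, 0], [1, -0.001, -0.006, 0.132, 20.5, 0, 0], [1, -0.001, -0.018, 0.164, 20.5, 0, 0], [1, -0.001, -0.018, 0.164, 20.5, 0, 0], [1, -0.001, -0.018, 0.164, 20.5, 0, 0], [0.3, -0.001, -0.018, 0.164, 20.5, 0, 0], [0.1, -0.001, -0.018, 0.164, 20.5, 0, 0], [0.1, -0.001, -0.018, 0.164, 20.5, 0, 0], [0.1, -0.001, -0.018, 0.164, 20.5, 0, 0], [0.1, -0.001, -0.018, 0.164, 20.5, 0, 0]]
  ]
}}

```text
clock: 3.22
tool_pos: [0.4655, -0.3092, 0.1665]
orientation: [-159.5, 0.0, -123.5]
force: [-0.6, -0.8, -0.5]
opening: 0.0432
gripper_force: 0.0
```

Still closing.

Request:
{"name": "jog_arm", "arguments": {
  "plan": [
    [[0.1, 0, 0, 0, 0, 0, 0], [0.1, 0, 0, 0, 0, 0, 0], [0.1, 0, 0, 0, 0, 0, 0], [0.1, 0, 0, 0, 0, 0, 0]]
  ]
}}

```text
clock: 3.72
tool_pos: [0.4654, -0.3092, 0.1664]
orientation: [-159.5, -0.0, -123.5]
force: [-0.4, 0.5, 0.1]
opening: 0.0271
gripper_force: 30.0
```

Request:
{"name": "jog_arm", "arguments": {
  "plan": [
    [[0.1, 0, 0, -0.01, 0, 0, 0], [0.1, 0, 0, -0.025, 0, 0, 0], [0.1, 0, 0, -0.045, 0, 0, 0], [0.1, 0, 0, -0.065, 0, 0, 0], [0.1, 0, 0, -0.09, 0, 0, 0], [0.1, 0, 0, -0.12, 0, 0, 0], [0.1, 0, 0, -0.15, 0, 0, 0], [0.1, 0, 0, -0.15, 0, 0, 0]]
  ]
}}

```text
clock: 4.72
tool_pos: [0.4221, -0.28, 0.3101]
orientation: [-159.2, 0.1, -123.4]
force: [0.3, 0.3, -0.8]
opening: 0.0273
gripper_force: 30.0
```

Run:
```python
from h import *
print(ctrl.get_obs()["opening"])
go([.5366,-.2125,.285],yaw=-90)
```

```text
0.0273180086029282
shift [-0.1194 -0.0456  0.0444] rot [-20.19  -5.93 -33.09]
```

Request:
{"name": "jog_arm", "arguments": {
  "plan": [
    [[0.1, -0.03, -0.011, -0.02, -5, -1.5, -8.3], [0.1, -0.06, -0.023, -0.01, -10, -3, -16.5], [0.1, -0.09, -0.034, 0.01, -15, -4.5, -24.8], [0.1, -0.119, -0.046, 0.03, -20.2, -5.9, -33.1], [0.1, -0.119, -0.046, 0.044, -20.2, -5.9, -33.1], [0.1, -0.119, -0.046, 0.044, -20.2, -5.9, -33.1], [0.1, -0.119, -0.046, 0.044, -20.2, -5.9, -33.1], [0.1, -0.119, -0.046, 0.044, -20.2, -5.9, -33.1]]
  ]
}}

```text
clock: 5.72
tool_pos: [0.5356, -0.2135, 0.2835]
orientation: [179.9, -0.0, -90.1]
force: [0.2, -0.1, -0.3]
opening: 0.0269
gripper_force: 30.0
```

Run:
```python
from h import *
print(pose()[1]); s=wristcam(); cv2.imwrite('pics/w2.png',s["image"][:,:,::-1]); np.save('w2.npy',{k:s[k] for k in("R","t","cx","cy","vertical_fov")},allow_pickle=True)
for n,X in dict(tip=[.5366,-.2125,.134],bore=[.5366,-.2125,.095]).items(): print(n,proj(s,X))
```

```text
[ 0.53557786 -0.21349679  0.28354767]
tip [322.88528686 223.4951516 ]
bore [322.96158923 214.72946106]
```

View pics/w2.png

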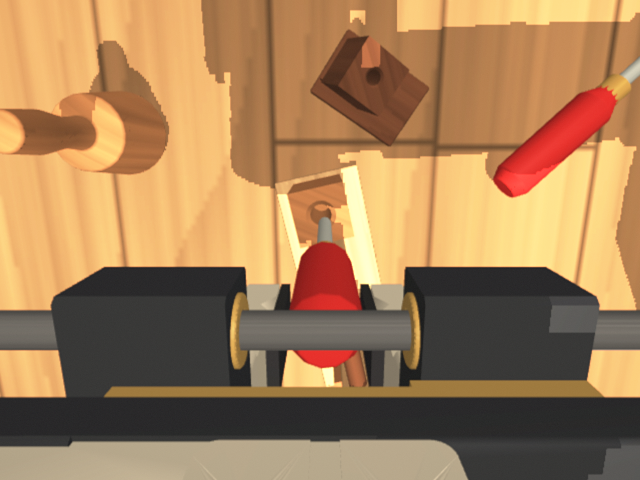

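The tip shows at about (325,218), with the bore's dark hole around (320,210). I'll enlarge the view to read the offset.

Run:
```python
import cv2
cv2.imwrite('pics/w2c.png',cv2.resize(cv2.imread('pics/w2.png')[160:260,265:385],None,fx=6,fy=6,interpolation=cv2.INTER_CUBIC))
```

```text
(no output)
```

View pics/w2c.png

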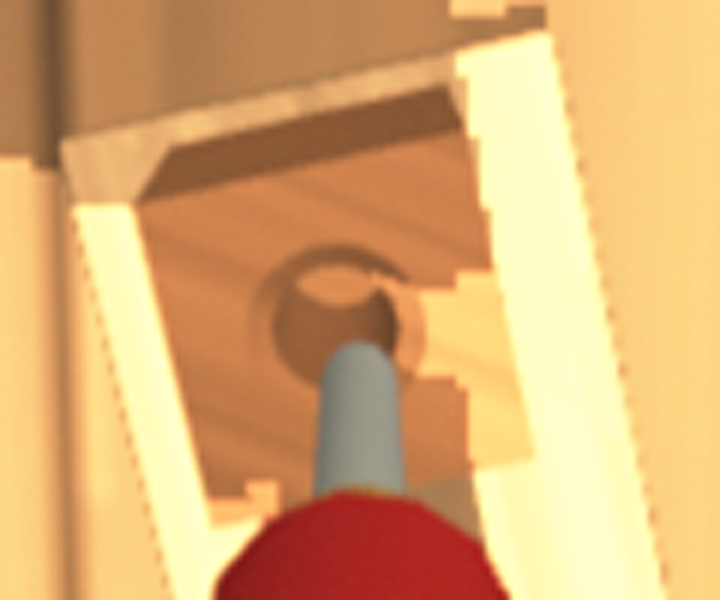

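Run:
```python
from h import *
w=np.load('w2.npy',allow_pickle=True).item()
b=onz(w,321.2,213,.095); t=onz(w,325,220.3,pose()[1][2]-.151); print(b,t,b-t)
R,p=pose(); print("in tool",R.T@(b-t), "from tcp",R.T@(b-p), "rel tip",R.T@(t-p))
```

```text
[ 0.53814811 -0.21404535  0.095     ] [ 0.53491857 -0.21477552  0.13246994] [ 0.00322954  0.00073017 -0.03746994]
in tool [-0.00074197 -0.00331545  0.0374622 ] from tcp [ 0.00058594 -0.00292216  0.18846382] rel tip [0.00132791 0.00039329 0.15100161]
```

Request:
{"name": "jog_arm", "arguments": {
  "plan": [
    [[0.1, 0, -0.003, 0.01, 0, 0, 0], [0.1, 0, -0.003, 0.02, 0, 0, 0], [0.1, 0, -0.003, 0.03, 0, 0, 0], [0.1, 0, -0.003, 0.04, 0, 0, 0], [0.1, 0, -0.003, 0.05, 0, 0, 0], [0.1, 0, -0.003, 0.065, 0, 0, 0], [0.1, 0, -0.003, 0.08, 0, 0, 0], [0.1, 0, -0.003, 0.09, 0, 0, 0], [0.1, 0, -0.003, 0.1, 0, 0, 0], [0.1, 0, -0.003, 0.106, 0, 0, 0], [0.1, 0, -0.003, 0.112, 0, 0, 0], [0.1, 0, -0.003, 0.112, 0, 0, 0], [0.1, 0, -0.003, 0.112, 0, 0, 0]]
  ]
}}

```text
clock: 7.4
tool_pos: [0.5387, -0.2133, 0.1702]
orientation: [179.7, -0.0, -90.0]
force: [-0.0, -0.2, -0.8]
opening: 0.0272
gripper_force: 30.0
```

Request:
{"name": "jog_arm", "arguments": {
  "plan": [
    [[0.1, 0, 0, 0.001, 0, 0, 0], [0.1, 0, 0, 0.002, 0, 0, 0], [0.1, 0, 0, 0.003, 0, 0, 0], [0.1, 0, 0, 0.004, 0, 0, 0], [0.1, 0, 0, 0.004, 0, 0, 0]]
  ]
}}

```text
clock: 8.02
tool_pos: [0.5384, -0.2133, 0.1658]
orientation: [179.7, 0.0, -90.0]
force: [0.3, -0.0, -1.1]
opening: 0.0267
gripper_force: 30.0
```

Request:
{"name": "jog_arm", "arguments": {
  "plan": [
    [[0.7, 0, 0, 0, 0, 0, 0], [0.7, 0, 0, 0, 0, 0, 0], [0.7, 0, 0, 0, 0, 0, 0], [0.7, 0, 0, 0, 0, 0, 0], [0.7, 0, 0, 0, 0, 0, 0], [0.7, 0, 0, 0, 0, 0, 0], [0.7, 0, 0, -0.02, 0, 0, 0], [0.7, 0, 0, -0.05, 0, 0, 0], [0.7, 0, 0, -0.09, 0, 0, 0], [0.7, 0, 0, -0.13, 0, 0, 0], [0.7, 0, 0, -0.15, 0, 0, 0], [0.7, 0, 0, -0.15, 0, 0, 0]]
  ]
}}

```text
clock: 9.52
tool_pos: [0.54, -0.2134, 0.3177]
orientation: [179.9, -0.0, -90.0]
force: [-0.2, 0.3, -0.8]
opening: 0.0613
gripper_force: 0.0
```

Run:
```python
from h import *
print(pose()[1]); S=ctrl.snapshot("scene"); T=ctrl.snapshot("top"); w=wristcam()
a=cv2.resize(S["image"][225:335,180:350],None,fx=400/170,fy=400/170)
b=cv2.resize(T["image"][180:270,300:450],None,fx=400/150,fy=400/150)
m=np.zeros((600,800,3),np.uint8); m[:a.shape[0],:400]=a; m[:b.shape[0],400:]=b
m[280:520,:320]=cv2.resize(w["image"],(320,240)); cv2.imwrite('pics/c3.png',m[:,:,::-1])
```

```text
[ 0.5399927  -0.21342364  0.31771434]
```

View pics/c3.png

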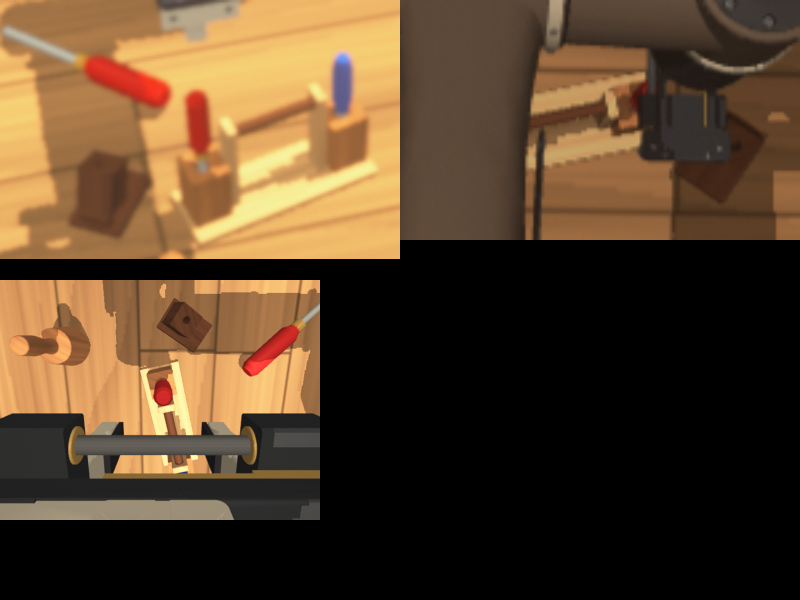

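The driver stands upright in the -y bore. Next is the bar, with its middle at about (0.517,-0.121,0.130).

```bash
python3 -c "
from h import *
go([.517,-.121,.25],yaw=-77.4); go([.517,-.121,.111],yaw=-77.4)"
```

```text
shift [-0.092   0.0214  0.065 ] rot [  0.37   0.07 -12.64]
shift [-0.0919  0.0205  0.204 ] rot [  0.37   0.07 -12.64]
```

Request:
{"name": "jog_arm", "arguments": {
  "plan": [
    [[0.8, -0.045, 0.01, 0, 0, 0, -6], [0.8, -0.092, 0.021, 0, 0.2, 0, -12.6], [0.8, -0.092, 0.021, 0.02, 0.2, 0, -12.6], [0.8, -0.092, 0.021, 0.06, 0.2, 0, -12.6], [0.8, -0.092, 0.021, 0.1, 0.2, 0, -12.6], [0.8, -0.092, 0.021, 0.14, 0.2, 0, -12.6], [0.8, -0.092, 0.021, 0.165, 0.2, 0, -12.6], [0.8, -0.092, 0.021, 0.185, 0.2, 0, -12.6], [0.8, -0.092, 0.021, 0.204, 0.2, 0, -12.6], [0.8, -0.092, 0.021, 0.204, 0.2, 0, -12.6], [0.05, -0.092, 0.021, 0.204, 0.2, 0, -12.6], [0.05, -0.092, 0.021, 0.204, 0.2, 0, -12.6], [0.05, -0.092, 0.021, 0.204, 0.2, 0, -12.6], [0.05, -0.092, 0.021, 0.204, 0.2, 0, -12.6], [0.05, -0.092, 0.021, 0.204, 0.2, 0, -12.6], [0.05, -0.092, 0.021, 0.204, 0.2, 0, -12.6], [0.05, -0.092, 0.021, 0.204, 0.2, 0, -12.6], [0.05, -0.092, 0.021, 0.204, 0.2, 0, -12.6], [0.05, -0.092, 0.021, 0.204, 0.2, 0, -12.6], [0.05, -0.092, 0.021, 0.204, 0.2, 0, -12.6]]
  ]
}}

```text
clock: 12.18
tool_pos: [0.5187, -0.1214, 0.1142]
orientation: [-179.9, -0.0, -77.4]
force: [-3.5, 2.1, 15.0]
opening: 0.0046
gripper_force: 11.1
```

Run:
```python
from h import *
o=ctrl.get_obs();print(o["opening"],o["gripper_force"],o["force"],o["tool_pos"],o["moment"])
S=ctrl.snapshot("scene"); T=ctrl.snapshot("top"); w=wristcam()
a=cv2.resize(S["image"][205:335,180:370],None,fx=400/190,fy=400/190)
b=cv2.resize(T["image"][180:270,300:450],None,fx=400/150,fy=400/150)
m=np.zeros((600,800,3),np.uint8); m[:a.shape[0],:400]=a; m[:b.shape[0],400:]=b
m[280:580,:400]=cv2.resize(w["image"],(400,300)); m[280:580,400:]=cv2.resize(w["image"][150:330,200:440],(400,300));cv2.imwrite('pics/c4.png',m[:,:,::-1])
```

```text
0.004572109743873034 11.137125492095947 [-3.45423198  2.05605488 15.03723818] [ 0.51865009 -0.12138287  0.11420487] [7.96033807e-01 1.31665329e+00 1.95107837e-04]
```

View pics/c4.png

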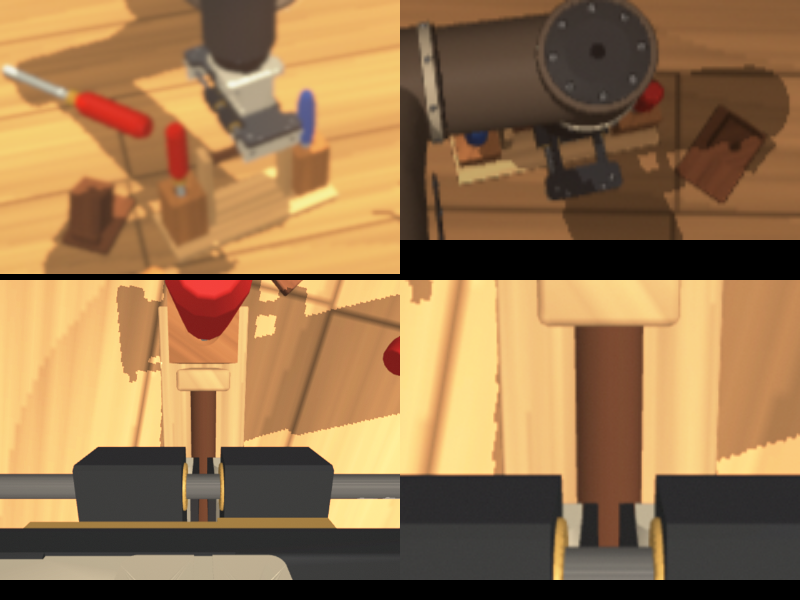

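The fingers read 4.6 mm on a 16 mm bar, with 15 N upward on the tool. The wrist view agrees: the pads look closed over the bar, not around it. I'll open and probe before lifting.

Request:
{"name": "jog_arm", "arguments": {
  "plan": [
    [[0.5, 0, 0, 0, 0, 0, 0], [0.5, 0, 0, 0, 0, 0, 0], [0.5, 0, 0, 0, 0, 0, 0], [0.5, 0, 0, 0, 0, 0, 0]]
  ]
}}

```text
clock: 12.82
tool_pos: [0.517, -0.1213, 0.1116]
orientation: [179.9, 0.1, -77.4]
force: [-0.1, 0.0, -0.3]
opening: 0.0392
gripper_force: 0.0
```

Run:
```python
from h import *
print(ctrl.get_obs()["opening"],pose()); w=wristcam(); im=w["image"]
np.save('w5.npy',{k:w[k] for k in("R","t","cx","cy","vertical_fov")},allow_pickle=True)
cv2.imwrite('pics/w5.png',im[:,:,::-1])
cv2.imwrite('pics/w5c.png',cv2.resize(im[130:350,180:460],None,fx=2.7,fy=2.7,interpolation=cv2.INTER_CUBIC)[:,:,::-1])
c=np.array([.517,-.121]);y=np.array([-.218,.976]);x=np.array([.976,.218])
for yy in (-.05,-.02):
  for zz in (.130,.106):
    print(yy,zz,[proj(w,[*(c+y*yy+x*d),zz]).round(1).tolist() for d in(-.008,.008)])
```

```text
0.03922675458938267 (array([[ 2.17406052e-01, -9.76078259e-01, -2.41668848e-03],
       [-9.76080844e-01, -2.17407556e-01,  3.74648043e-04],
       [-8.91092144e-04,  2.27743258e-03, -9.99997010e-01]]), array([ 0.51700462, -0.12129475,  0.11163188]))
-0.05 0.13 [[345.5, 180.1], [303.4, 180.1]]
-0.05 0.106 [[342.8, 174.5], [305.9, 174.5]]
-0.02 0.13 [[344.6, 256.1], [304.3, 256.1]]
-0.02 0.106 [[342.1, 241.6], [306.7, 241.6]]
```

View pics/w5c.png

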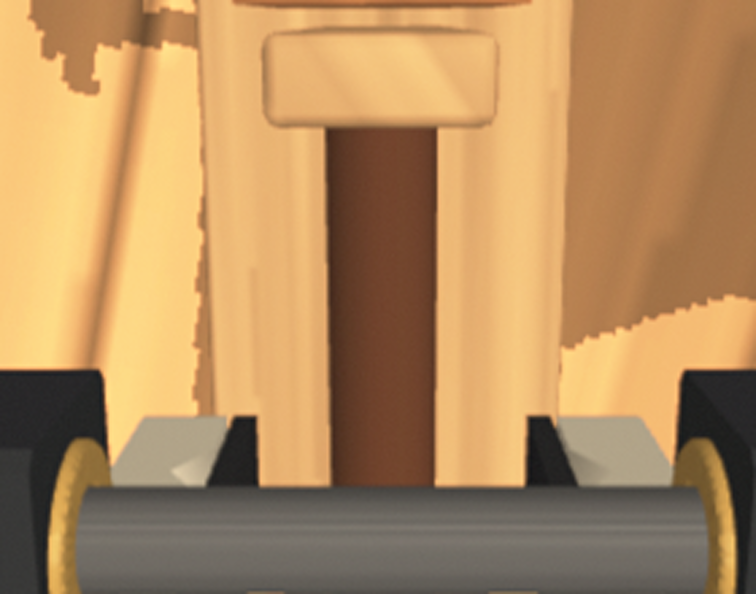

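The bar is where I computed (41 px wide, matching z=0.130). But the fingertips sit at row 284, with a 100 px gap for 39 mm. That puts the true finger ends about 25 mm behind the reported TCP, so I was just above the bar. I'll lower by about 22 mm.

Request:
{"name": "jog_arm", "arguments": {
  "plan": [
    [[0.5, 0, 0.001, 0.006, 0, 0, 0], [0.5, 0, 0.001, 0.012, 0, 0, 0], [0.5, 0, 0.001, 0.018, 0, 0, 0], [0.5, 0, 0.001, 0.023, 0, 0, 0], [0.5, 0, 0.001, 0.023, 0, 0, 0], [0.05, 0, 0.001, 0.023, 0, 0, 0], [0.05, 0, 0.001, 0.023, 0, 0, 0], [0.05, 0, 0.001, 0.023, 0, 0, 0], [0.05, 0, 0.001, 0.023, 0, 0, 0], [0.05, 0, 0.001, 0.023, 0, 0, 0], [0.05, 0, 0.001, 0.023, 0, 0, 0], [0.05, 0, 0.001, 0.023, 0, 0, 0]]
  ]
}}

```text
clock: 14.38
tool_pos: [0.5172, -0.1213, 0.0895]
orientation: [-180.0, 0.0, -77.4]
force: [4.8, 2.4, 3.0]
opening: 0.0151
gripper_force: 30.0
```

Run:
```python
from h import *
print(ctrl.grasp_offset); o=ctrl.get_obs(); print(o["opening"],o["gripper_force"],o["force"])
```

```text
0.0188
0.015081253853712472 30.002743005752563 [4.80067092 2.41083692 3.03603251]
```

Request:
{"name": "jog_arm", "arguments": {
  "plan": [
    [[0.05, 0, 0, -0.005, 0, 0, 0], [0.05, 0, 0, -0.012, 0, 0, 0], [0.05, 0, 0, -0.025, 0, 0, 0], [0.05, 0, 0, -0.045, 0, 0, 0], [0.05, 0, 0, -0.07, 0, 0, 0], [0.05, 0, 0, -0.1, 0, 0, 0], [0.05, 0, 0, -0.13, 0, 0, 0], [0.05, 0, 0, -0.16, 0, 0, 0], [0.05, 0, 0, -0.185, 0, 0, 0], [0.05, 0, 0, -0.195, 0, 0, 0], [0.05, 0, 0, -0.195, 0, 0, 0], [0.05, 0, 0, -0.195, 0, 0, 0]]
  ]
}}

```text
clock: 15.88
tool_pos: [0.5157, -0.1214, 0.2826]
orientation: [179.8, 0.1, -77.4]
force: [-0.0, -0.2, -7.1]
opening: 0.0148
gripper_force: 30.0
```

Run:
```python
from h import *
print(ctrl.get_obs()["force"])
go([.452,.151,.2845],yaw=-54)
```

```text
[-0.01508401 -0.16202798 -7.13356275]
shift [-0.2798  0.003  -0.0014] rot [  0.19   0.13 -23.45]
```

Request:
{"name": "jog_arm", "arguments": {
  "plan": [
    [[0.05, -0.006, 0, -0.001, 0, 0, -0.5], [0.05, -0.02, 0, -0.001, 0, 0, -1.5], [0.05, -0.042, 0.001, -0.002, 0, 0, -3], [0.05, -0.067, 0.001, -0.002, 0, 0, -5], [0.05, -0.095, 0.001, -0.002, 0, 0, -7.5], [0.05, -0.123, 0.001, -0.002, 0, 0, -10], [0.05, -0.151, 0.002, -0.002, 0, 0, -12.5], [0.05, -0.179, 0.002, -0.002, 0, 0, -15], [0.05, -0.207, 0.002, -0.002, 0, 0, -17.5], [0.05, -0.232, 0.003, -0.002, 0, 0, -20], [0.05, -0.254, 0.003, -0.002, 0, 0, -22], [0.05, -0.27, 0.003, -0.002, 0, 0, -23], [0.05, -0.277, 0.003, -0.002, 0, 0, -23.4], [0.05, -0.28, 0.003, -0.002, 0, 0, -23.4], [0.05, -0.28, 0.003, -0.002, 0, 0, -23.4], [0.05, -0.28, 0.003, -0.002, 0, 0, -23.4]]
  ]
}}

```text
clock: 17.88
tool_pos: [0.4529, 0.1506, 0.2862]
orientation: [179.9, 0.1, -54.1]
force: [0.4, -0.2, -8.1]
opening: 0.0149
gripper_force: 30.0
```

Run:
```python
from h import *
o=ctrl.get_obs(); print(o["force"],o["opening"],pose()[1])
S=ctrl.snapshot("scene"); T=ctrl.snapshot("top"); w=wristcam()
np.save('w6.npy',{k:w[k] for k in("R","t","cx","cy","vertical_fov")},allow_pickle=True)
m=np.zeros((600,800,3),np.uint8)
m[:300,:400]=cv2.resize(S["image"][160:295,340:520],(400,300),interpolation=cv2.INTER_CUBIC)
m[:300,400:]=cv2.resize(T["image"][110:290,150:390],(400,300),interpolation=cv2.INTER_CUBIC)
m[300:,:400]=cv2.resize(w["image"],(400,300))
cv2.imwrite('pics/c6.png',m[:,:,::-1])
for n,i in (("scene",S),("top",T)):
    h=cv2.cvtColor(i["image"],cv2.COLOR_RGB2HSV); k=((h[...,0]>21)&(h[...,0]<30)&(h[...,1]>200)&(h[...,2]>110)).astype(np.uint8)
    nn,_,st,c=cv2.connectedComponentsWithStats(k); print(n,[s.tolist() for s in st[1:] if s[4]>15])
```

```text
[ 0.3714561  -0.21718519 -8.06161807] 0.014912325053088465 [0.45286082 0.1506392  0.28617669]
scene [[431, 220, 21, 13, 37], [419, 233, 18, 13, 21], [123, 284, 36, 18, 87], [366, 339, 23, 34, 617]]
top []
```

View pics/c6.png

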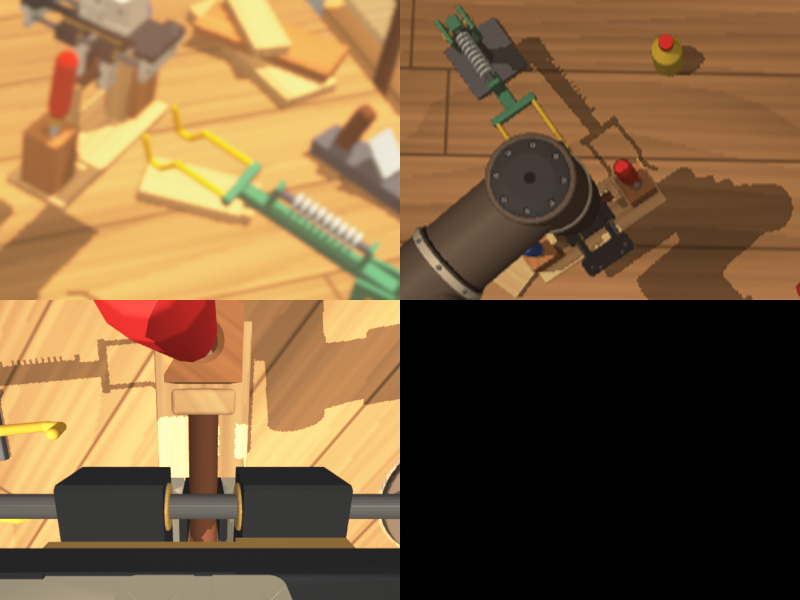

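The carrier is level, with the driver in it. The near prong's tip shows at wrist px (94,211) and the bar lies in line. I'll check the tip estimate by projecting it.

Run:
```python
from h import *
w=np.load('w6.npy',allow_pickle=True).item(); im=cv2.imread('pics/c6.png')
print("proj tipB",proj(w,[.5515,.1811,.294])); q=onz(w,96,213,.294); print(q)
h=cv2.cvtColor(im[300:,:400],cv2.COLOR_BGR2HSV); k=((h[...,0]>20)&(h[...,0]<31)&(h[...,1]>190)&(h[...,2]>100)).astype(np.uint8)
n,_,st,c=cv2.connectedComponentsWithStats(k); print([s.tolist() for s in st[1:] if s[4]>15])
T=ctrl.snapshot("top"); a=onz(T,230.7,216,.294); b=onz(T,252,201.7,.294); print(a,b,(a+b)/2)
```

```text
proj tipB [ 87.68467985 217.60468106]
[0.54964591 0.17737915 0.294     ]
[]
[0.51143395 0.23606414 0.294     ] [0.55118607 0.18022838 0.294     ] [0.53131001 0.20814626 0.294     ]
```

Request:
{"name": "jog_arm", "arguments": {
  "plan": [
    [[0.05, 0, -0.005, 0, 0, 0, 0], [0.05, 0, -0.014, 0, 0, 0, 0], [0.05, 0, -0.026, 0, 0, 0, 0], [0.05, 0, -0.04, 0, 0, 0, 0], [0.05, 0, -0.055, 0, 0, 0, 0], [0.05, 0, -0.07, 0, 0, 0, 0], [0.05, 0, -0.085, 0, 0, 0, 0], [0.05, -0.001, -0.098, 0, 0, 0, 0], [0.05, -0.001, -0.108, 0, 0, 0, 0], [0.05, -0.001, -0.115, 0, 0, 0, 0], [0.05, -0.001, -0.118, 0, 0, 0, 0], [0.05, -0.001, -0.118, 0, 0, 0, 0], [0.05, -0.001, -0.118, 0, 0, 0, 0]]
  ]
}}

```text
clock: 19.7
tool_pos: [0.5474, 0.221, 0.2862]
orientation: [179.9, 0.1, -54.0]
force: [0.1, 0.4, -7.5]
opening: 0.0151
gripper_force: 30.0
```

Run:
```python
from h import *
o=ctrl.get_obs(); print(o["force"],o["opening"],pose()[1]); go([.548,.221,.2655],yaw=-54)
```

```text
[ 0.05079264  0.43061217 -7.49572174] 0.015081913761240186 [0.54743926 0.22099197 0.28622946]
shift [ 0.0004 -0.0005  0.0207] rot [ 0.06  0.08 -0.04]
```

Request:
{"name": "jog_arm", "arguments": {
  "plan": [
    [[0.05, 0, 0, 0.004, 0, 0, 0], [0.05, 0, 0, 0.01, 0, 0, 0], [0.05, 0, 0, 0.017, 0, 0, 0], [0.05, 0, 0, 0.024, 0, 0, 0], [0.05, 0, 0, 0.03, 0, 0, 0], [0.05, 0, 0, 0.035, 0, 0, 0], [0.05, 0, 0, 0.04, 0, 0, 0], [0.05, 0, 0, 0.044, 0, 0, 0], [0.05, 0, 0, 0.047, 0, 0, 0], [0.05, 0, 0, 0.05, 0, 0, 0], [0.05, 0, 0, 0.05, 0, 0, 0], [0.05, 0, 0, 0.05, 0, 0, 0]]
  ]
}}

```text
clock: 21.2
tool_pos: [0.5477, 0.2213, 0.2362]
orientation: [179.9, 0.1, -54.0]
force: [0.0, -0.1, -7.1]
opening: 0.0147
gripper_force: 30.0
```

Request:
{"name": "jog_arm", "arguments": {
  "plan": [
    [[0.05, 0, 0, 0.003, 0, 0, 0], [0.05, 0, 0, 0.006, 0, 0, 0], [0.05, 0, 0.0005, 0.009, 0, 0, 0], [0.05, 0, 0.001, 0.012, 0, 0, 0], [0.05, 0, 0.0015, 0.015, 0, 0, 0], [0.05, 0, 0.002, 0.018, 0, 0, 0], [0.05, 0, 0.0025, 0.021, 0, 0, 0], [0.05, 0, 0.003, 0.024, 0, 0, 0], [0.05, 0, 0.0035, 0.027, 0, 0, 0], [0.05, 0, 0.004, 0.03, 0, 0, 0], [0.05, 0, 0.004, 0.03, 0, 0, 0], [0.05, 0, 0.004, 0.03, 0, 0, 0], [0.05, 0, 0.004, 0.03, 0, 0, 0]]
  ]
}}

```text
clock: 22.82
tool_pos: [0.5444, 0.219, 0.2062]
orientation: [180.0, 0.1, -54.0]
force: [1.7, 2.2, -4.3]
opening: 0.0152
gripper_force: 30.0
```

Run:
```python
from h import *
print(ctrl.get_obs()["force"],ctrl.get_obs()["moment"])
S=ctrl.snapshot("scene"); cv2.imwrite('pics/s7.png',S["image"][:,:,::-1])
i=S["image"];h=cv2.cvtColor(i,cv2.COLOR_RGB2HSV); k=((h[...,0]>21)&(h[...,0]<30)&(h[...,1]>200)&(h[...,2]>110)).astype(np.uint8)
nn,_,st,c=cv2.connectedComponentsWithStats(k); print([s.tolist() for s in st[1:] if s[4]>15])
```

```text
[ 1.73428471  2.21822501 -4.28252009] [ 0.35101835 -0.55965912  0.10005737]
[[123, 284, 36, 18, 87], [366, 339, 23, 34, 619]]
```

Load is transferring as specified (about 3 N at about 24 mm sunk). The side force shows the bar leaning on the front lip, so I'll shift a few mm inward and keep sinking.

Request:
{"name": "jog_arm", "arguments": {
  "plan": [
    [[0.05, 0, -0.002, 0.002, 0, 0, 0], [0.05, 0, -0.004, 0.004, 0, 0, 0], [0.05, 0, -0.004, 0.007, 0, 0, 0], [0.05, 0, -0.004, 0.01, 0, 0, 0], [0.05, 0, -0.004, 0.013, 0, 0, 0], [0.05, 0, -0.0035, 0.016, 0, 0, 0], [0.05, 0, -0.0035, 0.019, 0, 0, 0], [0.05, 0, -0.0035, 0.022, 0, 0, 0], [0.05, 0, -0.003, 0.024, 0, 0, 0], [0.05, 0, -0.003, 0.026, 0, 0, 0], [0.05, 0, -0.003, 0.028, 0, 0, 0], [0.05, 0, -0.003, 0.03, 0, 0, 0], [0.05, 0, -0.003, 0.03, 0, 0, 0], [0.05, 0, -0.003, 0.03, 0, 0, 0], [0.05, 0, -0.003, 0.03, 0, 0, 0]]
  ]
}}

```text
clock: 24.75
tool_pos: [0.5451, 0.2192, 0.1755]
orientation: [179.7, 0.1, -54.1]
force: [-7.2, -5.3, -0.8]
opening: 0.0149
gripper_force: 30.1
```

Run:
```python
from h import *
o=ctrl.get_obs(); print(o["force"],o["moment"],pose()[1])
print("along fork x,y",np.dot(o["force"],[.809,.588,0]),np.dot(o["force"],[-.588,.809,0]))
```

```text
[-7.24716902 -5.2643836  -0.76473055] [-1.63103531  2.45553231  0.14931783] [0.54507    0.21923105 0.17545039]
along fork x,y -8.958417291352074 0.0024490510163026804
```

Request:
{"name": "jog_arm", "arguments": {
  "plan": [
    [[0.05, 0, 0.001, 0, 0, 0, 0], [0.05, 0, 0.002, 0, 0, 0, 0], [0.05, 0, 0.003, 0, 0, 0, 0], [0.05, 0, 0.003, 0, 0, 0, 0], [0.05, 0, 0.003, 0, 0, 0, 0], [0.05, 0, 0.003, 0, 0, 0, 0]]
  ]
}}

```text
clock: 25.5
tool_pos: [0.5448, 0.2192, 0.1763]
orientation: [180.0, 0.1, -54.0]
force: [2.1, -0.6, -0.5]
opening: 0.0151
gripper_force: 30.0
```

Request:
{"name": "jog_arm", "arguments": {
  "plan": [
    [[0.05, 0, 0, 0.001, 0, 0, 0], [0.05, 0, 0, 0.002, 0, 0, 0], [0.05, 0, 0, 0.003, 0, 0, 0], [0.05, 0, 0, 0.004, 0, 0, 0], [0.05, 0, 0, 0.005, 0, 0, 0], [0.05, 0, 0, 0.005, 0, 0, 0], [0.05, 0, 0, 0.005, 0, 0, 0], [0.05, 0, 0, 0.005, 0, 0, 0]]
  ]
}}

```text
clock: 26.5
tool_pos: [0.5443, 0.219, 0.1711]
orientation: [179.9, 0.1, -54.0]
force: [2.9, 0.2, -0.8]
opening: 0.015
gripper_force: 30.0
```

Run:
```python
from h import *
import time
o=ctrl.get_obs(); print(o["force"],pose()[1])
for _ in range(3): ctrl.snapshot("top"); print(ctrl.get_obs()["force"])
```

```text
[ 2.87185382  0.22261233 -0.84091893] [0.54428857 0.21899453 0.17111112]
[ 2.00367845  0.83296082 -1.05819688]
[ 2.71012114  0.50244577 -1.77741837]
[ 1.7628455   0.6342736  -0.24254504]
```

Request:
{"name": "jog_arm", "arguments": {
  "plan": [
    [[0.05, 0, -0.0005, 0.001, 0, 0, 0], [0.05, 0, -0.0005, 0.002, 0, 0, 0], [0.05, 0, -0.0005, 0.003, 0, 0, 0], [0.05, 0, -0.0005, 0.003, 0, 0, 0], [0.05, 0, -0.0005, 0.003, 0, 0, 0], [0.05, 0, -0.0005, 0.003, 0, 0, 0]]
  ]
}}

```text
clock: 27.4
tool_pos: [0.5444, 0.219, 0.1679]
orientation: [179.9, 0.1, -54.0]
force: [-1.1, -3.0, 0.0]
opening: 0.0151
gripper_force: 30.0
```

Run:
```python
from h import *
F=[]
for _ in range(8): ctrl.snapshot("top"); F.append(ctrl.get_obs()["force"])
print(np.mean(F,0),np.std(F,0),pose()[1])
```

```text
[-1.46108762 -1.51953984 -0.29082044] [0.33266398 0.67833678 0.38472636] [0.5444007  0.2190152  0.16792752]
```

The arm is at rest, about 62 mm sunk, and carries nearly all of the weight. I'll release gently.

Request:
{"name": "jog_arm", "arguments": {
  "plan": [
    [[0.16, 0, 0, 0, 0, 0, 0], [0.18, 0, 0, 0, 0, 0, 0], [0.21, 0, 0, 0, 0, 0, 0], [0.24, 0, 0, 0, 0, 0, 0], [0.28, 0, 0, 0, 0, 0, 0], [0.32, 0, 0, 0, 0, 0, 0], [0.36, 0, 0, 0, 0, 0, 0], [0.4, 0, 0, 0, 0, 0, 0], [0.45, 0, 0, 0, 0, 0, 0], [0.5, 0, 0, 0, 0, 0, 0], [0.5, 0, 0, 0, 0, 0, 0], [0.5, 0, 0, 0, 0, 0, 0], [0.5, 0, 0, 0, 0, 0, 0], [0.5, 0, 0, 0, 0, 0, 0], [0.5, 0, 0, 0, 0, 0, 0]]
  ]
}}

```text
clock: 29.68
tool_pos: [0.5447, 0.2192, 0.1681]
orientation: [179.9, 0.1, -54.0]
force: [0.3, -0.7, -0.6]
opening: 0.0436
gripper_force: 0.0
```

Request:
{"name": "jog_arm", "arguments": {
  "plan": [
    [[0.5, 0, 0, -0.005, 0, 0, 0], [0.5, 0, 0, -0.012, 0, 0, 0], [0.5, 0, 0, -0.02, 0, 0, 0], [0.5, 0, 0, -0.03, 0, 0, 0], [0.5, 0, 0, -0.045, 0, 0, 0], [0.5, 0, 0, -0.065, 0, 0, 0], [0.5, 0, 0, -0.085, 0, 0, 0], [0.5, 0, 0, -0.11, 0, 0, 0], [0.5, 0, 0, -0.135, 0, 0, 0], [0.5, 0, 0, -0.16, 0, 0, 0], [0.5, 0, 0, -0.18, 0, 0, 0], [0.5, 0, 0, -0.18, 0, 0, 0], [0.5, 0, 0, -0.18, 0, 0, 0], [0.5, 0, 0, -0.18, 0, 0, 0], [0.5, 0, 0, -0.18, 0, 0, 0], [0.5, 0, 0, -0.18, 0, 0, 0]]
  ]
}}

```text
clock: 31.68
tool_pos: [0.5449, 0.2191, 0.3477]
orientation: [179.9, 0.1, -54.0]
force: [-0.8, 0.1, -0.8]
opening: 0.0434
gripper_force: 0.0
```

Run:
```python
from h import *
print(ctrl.get_obs()["force"],pose()[1])
A=ctrl.snapshot("scene")
for _ in range(6): B=ctrl.snapshot("scene")
print("motion px", (cv2.absdiff(A["image"],B["image"]).max(2)>25).sum())
c=np.array([.5444,.219]);y=np.array([-.588,.809])
top=np.r_[c-y*.095,.079+.214]; ch=np.r_[c+y*.095,.079+.18]
h=cv2.cvtColor(B["image"],cv2.COLOR_RGB2HSV)
red=((h[...,0]<6)|(h[...,0]>174))&(h[...,1]>180)&(h[...,2]>60); blue=(h[...,0]>105)&(h[...,0]<130)&(h[...,1]>120)&(h[...,2]>60)
for n,m in (("red",red),("blue",blue)):
    k,_,st,_=cv2.connectedComponentsWithStats(m.astype(np.uint8)); print(n,[s.tolist() for s in st[1:] if s[4]>40])
print("expect driver top",proj(B,top),"handle low",proj(B,top-[0,0,.082]),"chisel",proj(B,ch))
```

```text
[-0.75338662  0.08147094 -0.83710823] [0.54489577 0.21905855 0.3477207 ]
motion px 0
red [[398, 31, 23, 9, 153], [393, 233, 10, 27, 165], [216, 250, 36, 20, 360], [375, 331, 9, 9, 61]]
blue [[534, 46, 16, 13, 123], [631, 50, 9, 23, 117], [545, 53, 44, 57, 1567], [538, 67, 6, 19, 57]]
expect driver top [398.15131629 235.6751528 ] handle low [395.11607322 257.44586984] chisel [432.98847307 209.2562679 ]
```

The driver appears where expected (rows 233–260, columns 393–402) and nothing moves over 0.3 s. I'm handing in.

```bash
python3 -c "
from plant import ctrl
print(ctrl.close_job())"
```

```text
the job is handed in; nothing more can be done
None
```

The screwdriver stands in the carrier, and the carrier hangs still in the fork, let go and clear of the robot; I handed the job in at about 32 s, and no verdict was returned.

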